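# Put the die away in the carry case and lift the case

## Task

At the badge-making table, set the steel press die with the red pad down upright in the empty front compartment of the carry case's open drawer (do not drop it in), let go of it, and push the drawer fully shut while the case stands on the table. Then take the case by its black carry handle, lift it about 10 cm clear of the table and finish while holding it there in the gripper, still and level, with the drawer shut and the die inside. Leave everything else where it is and do not tip the case over.

Things in the scene. Friction and masses are not known exactly. Their poses are not given: they have to be found in the camera images.
- red_die_center (a point): The die to put away: a steel cylinder 50 mm in diameter and 34 mm high, standing upright, with a red pad on its top and a red band round its foot; about 0.15 kg. The point is its centre, 17 mm above its underside; z is its axis.
- case: Small grey sheet-steel carry case, loose on the table: 165 mm deep (x), 160 mm wide (y), 66 mm high without the handle; about 0.65 kg with its drawer. Origin at the centre of its underside. Its open front, from which the drawer slides out, faces along its own -x.
- handle (a point): Centre of the case's black carry handle, a level bar along the case's y, 122 mm long, 16 mm thick (along x) and 14 mm high, on two end posts (12 mm wide, centred 55 mm either side of the middle). Bar centre 110 mm above the case's underside, over the middle of the case; 37 mm of free space between the case's top and the bar. Its axes are the case's.
- drawer (a joint): Opening of the case's drawer in m: 0 fully shut, grows to 0.125 as it slides out along the case's -x. It starts 0.100 to 0.120 open. It slides with about 1 N of friction and stays where it is left; when it is shut, the case itself begins to slide under about 3 to 6 N of push.
- compartment (a point): Centre of the floor of the drawer's empty front compartment, moving with the drawer (same axes as the case; 8 mm above the case's underside). The compartment is 91 mm long (x), 138 mm wide (y); its side and rear walls rise 25 mm above this floor, the red front panel 55 mm. It is wholly outside the case when the drawer is open 0.100 or more. Behind it the rear compartment is filled with round badge shells fixed in the drawer.
- front (a point): Centre of the outer face of the drawer's red front panel, 34 mm above the case's underside, where it can be pushed shut along the case's +x. The panel is 158 mm wide, 58 mm high, 6 mm thick, flat, with no handle.
- blue_die_center (a point): Bystander: a die of the same size and shape but with a blue pad and band; loose. The point is its centre, 17 mm above the table. Red and blue die may stand in either place.
- steel_ring: Bystander: loose flat steel ring, 72 mm in diameter, 6 mm high, lying on the table. Origin at the centre of its underside.
- pin_jar: Bystander: loose clear jar with white cap, 64 mm in diameter, 85 mm high. Origin at the centre of its underside.
- screwdriver: Bystander: loose screwdriver with yellow handle, 170 mm long, lying along its x. Origin on its underside.
- badge_stack: Bystander: loose stack of yellow badges, 58 mm in diameter, 28 mm high. Origin at the centre of its underside.
- press: Bystander, fixed: black badge press with a red lever, base 200 by 120 mm, head 0.19 m high, lever up to 0.42 m high. Origin at the centre of its underside.
- cutter: Bystander, fixed: black and grey circle cutter, 110 by 150 mm, 97 mm high with its red knob. Origin at the centre of its underside.
- carton: Bystander, fixed: open cardboard box of badge shells, 120 by 180 mm, 42 mm high. Origin at the centre of its underside.
Not all that is in view belongs to the job. What is shaped like the part that bears red_die_center but turquoise is not meant.

How it is judged (in metres and radians):
On the way, in this order (a step that is already met when the one before it is completed fails the run):
1. the red die stands upright in the drawer's front compartment, let go (x of red_die_center in the frame of compartment between -0.024 and 0.024 m and y of red_die_center in the frame of compartment between -0.048 and 0.048 m and z of red_die_center in the frame of compartment between 0.012 and 0.021 m and contact force between the fingers and red_die below 0.1 N and angle between red_die_center's own z axis and vertical below 0.15 rad and linear speed of red_die below 0.05 m/s), for 0.2 s.
2. the drawer is shut with the die in it, the case standing on the table (x of red_die_center in the frame of compartment between -0.024 and 0.024 m and y of red_die_center in the frame of compartment between -0.048 and 0.048 m and z of red_die_center in the frame of compartment between 0.012 and 0.021 m and value of joint drawer below 0.006 m and height (world z) of case below 0.01 m and angle between case's own z axis and vertical below 0.1 rad), for 0.2 s.
At the end, for the whole second after the job is handed in: The gripper alone holds the case 60 to 160 mm above the table, within 7 degrees of level and still (0.03 m/s, 0.15 rad/s); drawer open 8 mm at most; red die upright within 0.3 rad in the front compartment, not touched by the fingers; bystanders within 30 mm of their places (x of red_die_center in the frame of compartment between -0.024 and 0.024 m and y of red_die_center in the frame of compartment between -0.048 and 0.048 m and z of red_die_center in the frame of compartment between 0.012 and 0.021 m and contact force between the fingers and red_die below 0.1 N and angle between red_die_center's own z axis and vertical below 0.3 rad and value of joint drawer below 0.008 m and height (world z) of case between 0.06 and 0.16 m and angle between case's own z axis and vertical below 0.12 rad and linear speed of case below 0.03 m/s and angular speed of case below 0.15 rad/s and contact force between the fingers and case above 2 N and contact force between case and press below 0.1 N and contact force between case and cutter below 0.1 N and contact force between case and carton below 0.1 N and contact force between case and blue_die below 0.1 N and contact force between case and steel_ring below 0.1 N and contact force between case and pin_jar below 0.1 N and contact force between case and screwdriver below 0.1 N and contact force between case and badge_stack below 0.1 N and distance of each of blue_die_center, steel_ring, pin_jar, screwdriver, badge_stack from where it was at the start of the episode below 0.03 m); the arm keeps its last pose, push and grip.
It fails at once if a bystander is pushed more than 30 mm from its place (distance of any of blue_die_center, steel_ring, pin_jar, screwdriver, badge_stack from where it was at the start of the episode above 0.03 m).
It fails at once if the case is tipped by more than 0.5 rad (angle between case's own z axis and vertical above 0.5 rad).
It fails at once if the red die is dropped (falls freely faster than 0.7 m/s) (contact force between the fingers and red_die below 0.05 N and linear speed of red_die above 0.7 m/s).
It also fails if it takes over 67 s, if anything falls off the work surface, if the arm or the gripper's body presses on something with over 40 N, if the wrist force passes 120 N, or if a joint passes its speed limit or range.

## Robot

A 6-joint arm with a two-finger parallel gripper is mounted at the origin on the work surface. World frame = base frame: x ahead of the robot, y to its left, z up, the work surface at z = 0. Lengths are in m, angles in degrees, forces in N, time in s.
With the tool pointing down it reaches from about 0.375 to 0.9 m from the base axis. Payload 3.1 kg.
Tool frame: the origin (TCP) lies at the very end of the fingers, on their centre line; the grasp point (between the pads) lies 19 mm behind it; z points along the fingers, y is the line along which they close (so a half turn about z gives the same grasp; the last joint's range is limited). The gripper opens to 87 mm and grips with 3 to 60 N. Pads are 19 mm wide; open, the fingers measure 117 mm over their backs; the gripper's body (75 mm by 190 mm) begins 51 mm behind the grasp point.
Start: joints at [-80.185, 30.224, 82.088, -0, 67.689, -10.227], TCP at [0.214, -0.587, 0.223] pointing down, gripper open.
Joint ranges: [-176.69, 176.69], [-43.24, 126.21], [12.49, 139.97], [-82, 262], [0, 151.66], [-163.58, 163.58]. Speed limits (degrees/s): [159.86, 159.86, 180, 180, 180, 180].

## Interface

Orientations are given as a 3x3 rotation matrix whose columns are the frame's x, y, z axes.
In Python, from rig import * gives the robot as it stands.
- The arm moves only by the tool jog_arm, never from a script. Its arguments are lists of equal length, an entry for each row: "delta_pos": the shift along the world's x, y, z in cm, a list of three; "turn": the turn about the world's z in degrees; "grip": the closure, from 0 (fully open) to 1 (shut). In form: {"delta_pos": [[x, y, z], ...], "turn": [turn, ...], "grip": [grip, ...]}. A call has 1 to 12 rows; each row is the pose to reach, as a shift and turn from the pose commanded when the call began; what a row does not reach only later rows make up. A row lasts 1/8 s, in which the tool goes at most 62.5 mm and 10.7 degrees, less where a joint would pass 70% of its speed; a pose out of reach is approached as far as the arm can. A call with a gripper value outside its range is refused whole. The fingers move at their own pace and stop on an object; the grip force is fixed at half the most. Time passes only in rows, so rows that repeat a pose let the fingers close. It gives the time, the measured TCP pose, the force, the opening and the grip force at its end, in the units of the state.
- read_state(): the state, without advancing time (a new reading comes with each control period).
- capture(name): name is "side" or "top" or "wrist"; returns a dict with "color" (480x640x3 uint8, blue, green, red), "fovy" (degrees; the focal length in pixels is half the picture's height over the tangent of half this angle, whatever the lens; pixels are square), "cx", "cy" (the principal point, pixels), "k1" (the pictures are not rectified: a ray, as slopes to the right and down, at radius r is drawn at 1 + k1 r^2 times it, then the intrinsics apply), "camera_from_world" (4x4, takes a point from world to camera coordinates). Camera axes: x right, y up, looking along -z (the intrinsics and any distortion apply to the point x, -y, -z); pixel columns grow to the right and rows downward; lengths in m; the calibration is good to about 2 mm. A picture is of the moment at which its call begins. There is no depth.
- hand_in(): hands the job in; it is judged then, once.
The state is a dict: "time_s": time; "joint_positions": joint angles; "qvel": joint speeds; "tau": joint torques, N m; "position": TCP position; "tcp_rot": TCP orientation; "force": force on the tool from outside, world axes, zero at the start; "moment": the same for the moment, N m; "opening": opening from 0.0 (shut) to 1.0 (fully open); "grasp_force": force on a finger pad.
Only numpy, scipy, OpenCV 4.12 (cv2) and the standard library are available. Lean on these libraries where they do the work, as an engineer would, in place of code of your own. Each camera call takes 0.05 s, during which the arm holds its last target. There are 200 camera calls.

## Working session

There is one attempt and no reset: what is moved stays moved. The work goes in short steps, Python scripts to look and compute and a tool call to move; the robot and the scene stay as the last step left them, time stands still between calls to the robot, and variables do not carry over. Pictures are saved under pics/ and viewed, at most 10 in all, crops included, and the job is handed in when it is done.

Besides the shell and the picture viewer there is one more tool, called after "Request:" as a command line: name --pt "numbers of a row" for each row, then --argument value for the rest. jog_arm: Moves the arm, as the interface text tells. Its arguments: {"type":"object","properties":{"delta_pos":{"type":"array"},"turn":{"type":"array"},"grip":{"type":"array"}},"required":["delta_pos","turn","grip"]}

```bash
mkdir -p pics; cat > h.py <<'E'
from rig import *
import numpy as np, cv2, sys
def K(c):
    f=240/np.tan(np.radians(c["fovy"])/2); return f,c["cx"],c["cy"],c["k1"]
def ray(c,u,v):
    f,cx,cy,k=K(c); d=np.array([(u-cx)/f,(v-cy)/f]); s=d.copy()
    for _ in range(30): s=d/(1+k*(s@s))
    M=c["camera_from_world"]; R=M[:3,:3]; o=-R.T@M[:3,3]
    return o,R.T@np.array([s[0],-s[1],-1])
def onz(c,u,v,z):
    o,d=ray(c,u,v); return o+d*(z-o[2])/d[2]
def proj(c,p):
    f,cx,cy,k=K(c); M=c["camera_from_world"]; q=M[:3,:3]@np.array(p)+M[:3,3]
    s=np.array([q[0],-q[1]])/-q[2]; s=s*(1+k*(s@s)); return s*f+[cx,cy]
E
python3 - <<'E'
from h import *
for n in("side","top"):
    c=capture(n); cv2.imwrite(f"pics/{n}0.png",c["color"]); np.save(f"{n}0.npy",c,allow_pickle=True)
    M=c["camera_from_world"]; print(n,K(c),-M[:3,:3].T@M[:3,3])
E
```

```text
side (np.float64(506.02816021068435), 312.6179851574387, 236.41747543700106, -0.13519757428211815) [0.21604683 1.34653592 0.87071691]
top (np.float64(610.8701840791466), 322.29635834743755, 234.1232807139629, -0.010857488624204421) [0.45113831 0.06117198 1.5311542 ]
```

View pics/top0.png

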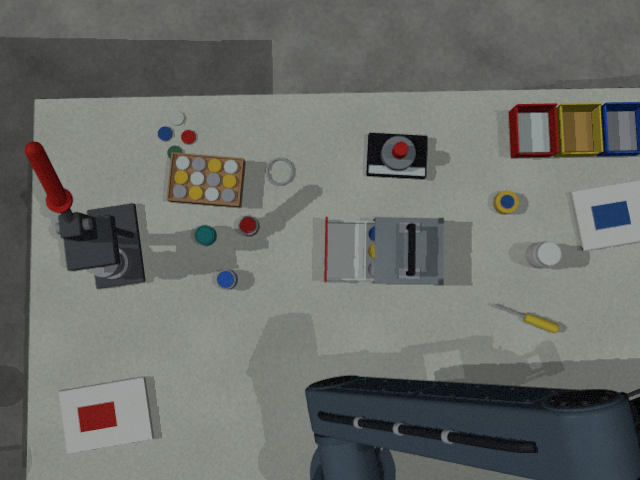

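View pics/side0.png

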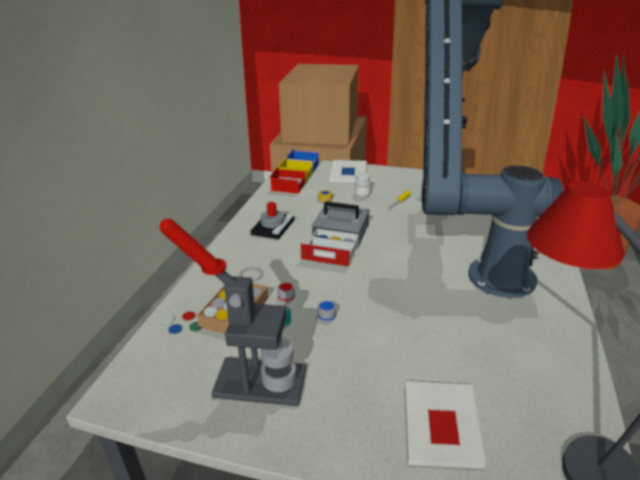

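Top view: the candidates for the red die are the red-topped die (248,225), turquoise die (205,235), blue die (227,279), flat red badge (188,137), cutter knob (401,149), press lever (45,170). I choose (248,225), and will check it in a crop. The case handle is at (411,250), and the drawer's red front is at (326,249). Image up is +x, right is -y.

```bash
python3 - <<'E'
from h import *
c=np.load("top0.npy",allow_pickle=True).item(); s=np.load("side0.npy",allow_pickle=True).item()
im=c["color"]; hsv=cv2.cvtColor(im,cv2.COLOR_BGR2HSV)
red=(((hsv[...,0]<8)|(hsv[...,0]>172))&(hsv[...,1]>130)&(hsv[...,2]>50)).astype(np.uint8)
n,l,st,ce=cv2.connectedComponentsWithStats(red)
for i in range(1,n):
    if st[i,4]>25 and 150<ce[i][0]<450: print("red",st[i],ce[i].round(1),onz(c,*ce[i],.034).round(4))
# panel
i=l[250,326]; 
for i in range(1,n):
    if st[i,0]<=326<st[i,0]+st[i,2]+2 and st[i,3]>40:
        ys,xs=np.where(l==i); r=cv2.minAreaRect(np.c_[xs,ys].astype(np.float32)); b=cv2.boxPoints(r); print("panel",b.round(1).tolist()); print([onz(c,*p,.061).round(4).tolist() for p in b])
# handle: dark pixels
dk=(hsv[...,2]<45).astype(np.uint8); dk[:, :385]=0; dk[:,440:]=0; dk[:215]=0; dk[288:]=0
n,l,st,ce=cv2.connectedComponentsWithStats(dk); i=1+np.argmax(st[1:,4]); ys,xs=np.where(l==i)
r=cv2.minAreaRect(np.c_[xs,ys].astype(np.float32)); b=cv2.boxPoints(r); print("handle",st[i],[onz(c,*p,.117).round(4).tolist() for p in b], onz(c,*r[0],.117))
crop=lambda im,x,y,w,h,k: cv2.resize(im[y:y+h,x:x+w],None,fx=k,fy=k,interpolation=cv2.INTER_CUBIC)
a=crop(im,180,200,280,95,2.85); b2=crop(s["color"],190,190,200,140,2.3)
o=np.zeros((600,800,3),np.uint8); a=a[:,:800]; o[:a.shape[0],:a.shape[1]]=a; o[a.shape[0]:a.shape[0]+b2.shape[0],:b2.shape[1]]=b2[:600-a.shape[0]]; cv2.imwrite("pics/crop.png",o)
E
```

```text
red [181 130  15  14 157] [188.  136.5] [0.8312 0.3933 0.034 ]
red [392 142  16  17 201] [399.7 149.6] [ 0.7883 -0.1342  0.034 ]
red [240 217  16  16 194] [247.5 224.8] [0.607  0.2461 0.034 ]
red [325 217   3  65 108] [325.6 249.2] [0.5431 0.0548 0.034 ]
panel [[324.1000061035156, 281.0], [325.29998779296875, 217.0], [327.1000061035156, 217.0], [326.0, 281.0]]
[[0.4652, 0.0598, 0.061], [0.6197, 0.0542, 0.061], [0.6195, 0.0498, 0.061], [0.4651, 0.0553, 0.061]]
handle [406 224   9  52 347] [[0.5935, -0.133, 0.117], [0.5931, -0.1516, 0.117], [0.4748, -0.148, 0.117], [0.4751, -0.1295, 0.117]] [ 0.53390168 -0.14053066  0.117     ]
```

View pics/crop.png

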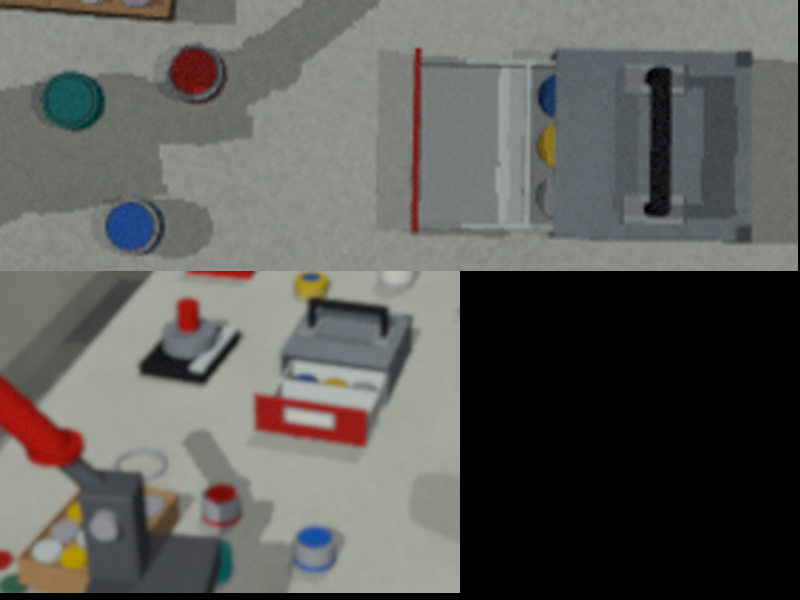

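The crop confirms it: the die at (248,225) has a red pad and a red band at its foot. The carton's edge lies close to it on the +x side, so I will grip along world y, then turn 90° for the drawer.

```bash
python3 - <<'E'
from h import *
s=read_state(); print(s["position"],s["tcp_rot"],s["opening"],s["force"])
c=np.load("top0.npy",allow_pickle=True).item(); d=np.load("side0.npy",allow_pickle=True).item()
p=np.array([.607,.246,.034]); print("side proj red",proj(d,p),"handle",proj(d,[.534,-.1405,.117]))
for u,v,z in[(205,235,.034),(227,279,.034),(243,160,.042),(241,207,.042),(280,171,.006)]: print(u,v,onz(c,u,v,z).round(3))
im=d["color"];h=cv2.cvtColor(im,cv2.COLOR_BGR2HSV)
m=(((h[...,0]<8)|(h[...,0]>172))&(h[...,1]>130)).astype(np.uint8)
n,l,st,ce=cv2.connectedComponentsWithStats(m)
for i in range(1,n):
  if 265<ce[i][0]<305 and 270<ce[i][1]<310: print("side red",st[i],ce[i])
h2=(h[...,2]<45).astype(np.uint8); h2[:195]=0;h2[222:]=0;h2[:,:318]=0;h2[:,366:]=0
ys,xs=np.where(h2); print("side dark",xs.min(),xs.max(),ys.min(),ys.max()); print("bar ends exp",proj(d,[.593,-.142,.117]),proj(d,[.475,-.139,.117]))
E
```

```text
[ 0.2140996  -0.58648677  0.22166044] [[ 9.39445185e-01  3.42699023e-01 -3.50822932e-04]
 [ 3.42699054e-01 -9.39443329e-01  1.89488677e-03]
 [ 3.19797582e-04 -1.90036894e-03 -9.99998143e-01]] 0.9991416822801629 [0.1625511  0.06457071 0.20857752]
side proj red [286.0590991  286.79832211] handle [341.1143767  203.81489269]
205 235 [0.584 0.351 0.034]
227 279 [0.475 0.297 0.034]
243 160 [0.767 0.255 0.042]
241 207 [0.65  0.261 0.042]
280 171 [0.745 0.166 0.006]
side red [280 283  12   8  68] [285.75       286.41176471]
side red [287 300   1   1   1] [287. 300.]
side dark 325 358 203 216
bar ends exp [324.11356354 201.82199341] [358.3969335  205.85228868]
```

Request:
jog_arm --pt "5 6 3" --pt "8 12 3" --pt "11 18 3" --pt "14 24 3" --pt "17 30 3" --pt "20 36 3" --pt "22 42 3" --pt "25 48 3" --pt "27 54 3" --pt "30 60 3" --pt "32 66 3" --pt "35 72 3" --turn '[-2,-4,-6,-8,-10,-12,-14,-16,-18,-20,-20,-20]' --grip '[0,0,0,0,0,0,0,0,0,0,0,0]'

```text
time_s: 1.6
position: [0.5408, 0.0824, 0.2523]
tcp_rot: [[1.0, 0.001, -0.001], [0.001, -1.0, -0.0], [-0.001, 0.0, -1.0]]
force: [0.7, -0.9, -0.3]
opening: 1.002
grasp_force: 0.0
```

Request:
jog_arm --pt "2.5 5.5 0" --pt "4.3 11.3 0" --pt "4.3 11.3 -5" --pt "4.3 11.3 -10" --pt "4.3 11.3 -13" --pt "4.3 11.3 -13" --pt "4.3 11.3 -13" --turn '[0,0,0,0,0,0,0]' --grip '[0,0,0,0,0,0,0]'

```text
time_s: 2.48
position: [0.5846, 0.1935, 0.1235]
tcp_rot: [[1.0, 0.001, 0.002], [0.001, -1.0, 0.0], [0.002, -0.0, -1.0]]
force: [1.0, -0.1, 0.6]
opening: 1.0
grasp_force: 0.0
```

```bash
python3 - <<'E'
from h import *
c=capture("wrist"); cv2.imwrite("pics/w1.png",c["color"])
h=cv2.cvtColor(c["color"],cv2.COLOR_BGR2HSV)
m=(((h[...,0]<8)|(h[...,0]>172))&(h[...,1]>110)&(h[...,2]>50)).astype(np.uint8)
n,l,st,ce=cv2.connectedComponentsWithStats(m)
for i in range(1,n):
  if st[i,4]>200: print(st[i],ce[i],onz(c,*ce[i],.034))
print(read_state()["position"])
E
```

```text
[ 218  190   55   54 2298] [244.96214099 216.51087903] [0.60797503 0.24634129 0.034     ]
[ 477  194   67  101 3720] [509.22231183 235.08387097] [0.59441298 0.0520939  0.034     ]
[0.58503745 0.19345536 0.12415199]
```

View pics/w1.png

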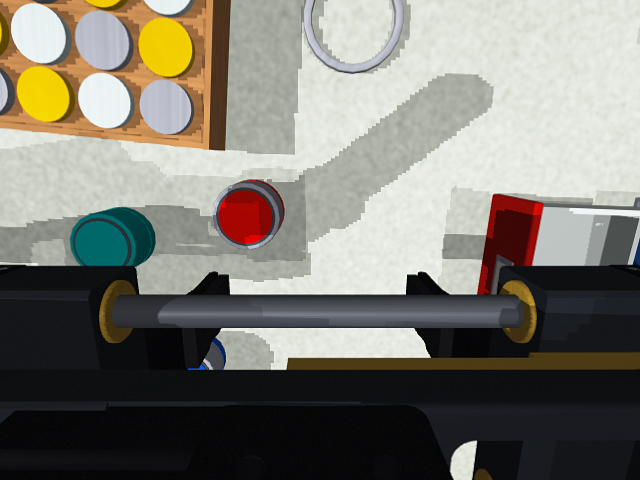

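The wrist picture shows the red die at (245,217), i.e. (0.608, 0.246), which agrees with the top view. Turquoise is at (105,240), and the carton is clear of the fingers' path.

Request:
jog_arm --pt "2.3 5.3 0" --pt "2.3 5.3 0" --pt "2.3 5.3 -3" --pt "2.3 5.3 -6" --pt "2.3 5.3 -9" --pt "2.3 5.3 -11.6" --pt "2.3 5.3 -11.6" --pt "2.3 5.3 -11.6" --pt "2.3 5.3 -11.6" --pt "2.3 5.3 -11.6" --pt "2.3 5.3 -11.6" --pt "2.3 5.3 -11.6" --turn '[0,0,0,0,0,0,0,0,0,0,0,0]' --grip '[0.1,0.1,0.1,0.1,0.1,0.1,0.1,1,1,1,1,1]'

```text
time_s: 4.03
position: [0.6071, 0.2464, 0.0074]
tcp_rot: [[1.0, 0.001, 0.001], [0.001, -1.0, 0.0], [0.001, -0.0, -1.0]]
force: [-0.2, -2.2, 5.0]
opening: 0.568
grasp_force: 30.0
```

Request:
jog_arm --pt "0 0 2" --pt "0 0 6" --pt "0 0 11" --pt "-1 -3 13" --pt "-2 -6 13" --pt "-3 -9 13" --pt "-4 -12 13" --pt "-5 -15 13" --pt "-5.5 -18 13" --pt "-6.2 -21 13" --pt "-6.7 -24 13" --pt "-6.7 -24 13" --turn '[0,0,0,10,20,30,40,50,60,70,80,88]' --grip '[1,1,1,1,1,1,1,1,1,1,1,1]'

```text
time_s: 5.52
position: [0.5395, 0.0044, 0.1374]
tcp_rot: [[0.032, 0.999, 0.001], [0.999, -0.032, -0.0], [-0.0, 0.001, -1.0]]
force: [0.0, 0.9, -1.1]
opening: 0.566
grasp_force: 30.0
```

Request:
jog_arm --pt "0 0 0" --pt "0 0 0" --pt "0 0 0" --turn '[0,0,0]' --grip '[1,1,1]'

```text
time_s: 5.9
position: [0.5397, 0.0068, 0.1367]
tcp_rot: [[0.034, 0.999, 0.0], [0.999, -0.034, -0.0], [-0.0, 0.0, -1.0]]
force: [0.2, 0.2, -1.1]
opening: 0.569
grasp_force: 30.0
```

```bash
python3 - <<'E'
from h import *
c=capture("wrist"); d=capture("top"); print(read_state()["position"])
cv2.imwrite("pics/w2.png",np.hstack([cv2.resize(c["color"],(400,300)),cv2.resize(d["color"][150:330,200:440],(400,300))]))
E
```

```text
[0.53967781 0.00674407 0.13657039]
```

View pics/w2.png

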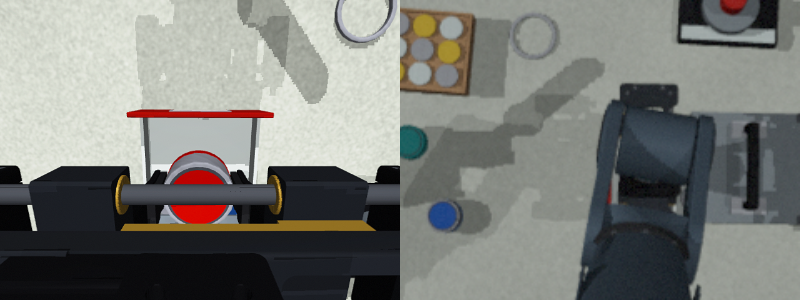

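The wrist view shows the drawer lined up: panel centred at column 200 of 400, die between its side walls. I'll lower it gently.

Request:
jog_arm --pt "0 0 -3" --pt "0 0 -6" --pt "0 0 -8.5" --pt "0 0 -10" --pt "0 0 -11" --pt "0 0 -11.6" --pt "0 0 -11.9" --pt "0 0 -12" --pt "0 0 -12" --turn '[0,0,0,0,0,0,0,0,0]' --grip '[1,1,1,1,1,1,1,1,1]'

```text
time_s: 7.12
position: [0.5399, 0.0063, 0.0169]
tcp_rot: [[0.034, 0.999, 0.001], [0.999, -0.034, -0.0], [-0.0, 0.001, -1.0]]
force: [-0.8, -1.0, -2.4]
opening: 0.567
grasp_force: 30.0
```

Request:
jog_arm --pt "0 0 -0.1" --pt "0 0 -0.2" --pt "0 0 -0.2" --turn '[0,0,0]' --grip '[1,1,1]'

```text
time_s: 7.5
position: [0.5399, 0.0064, 0.0152]
tcp_rot: [[0.034, 0.999, 0.001], [0.999, -0.034, -0.0], [-0.0, 0.001, -1.0]]
force: [0.1, 0.2, 4.9]
opening: 0.565
grasp_force: 30.0
```

Contact with the floor. I'll release and rise.

Request:
jog_arm --pt "0 0 0" --pt "0 0 0" --pt "0 0 0" --pt "0 0 0" --pt "0 0 2" --pt "0 0 5" --pt "0 0 10" --pt "0 0 15" --pt "0 0 15" --turn '[0,0,0,0,0,0,0,0,0]' --grip '[0.2,0.2,0.2,0.2,0.2,0.2,0.2,0.2,0.2]'

```text
time_s: 8.62
position: [0.5426, 0.0059, 0.1685]
tcp_rot: [[0.034, 0.999, 0.009], [0.999, -0.034, -0.002], [-0.001, 0.009, -1.0]]
force: [0.0, 0.3, -0.3]
opening: 0.803
grasp_force: 0.0
```

Request:
jog_arm --pt "0 4 0" --pt "0 8 0" --pt "0.2 10 0" --pt "0.2 10 0" --pt "0.2 10 0" --turn '[0,0,0,0,0]' --grip '[1,1,1,1,1]'

```text
time_s: 9.25
position: [0.5417, 0.1055, 0.1641]
tcp_rot: [[0.034, 0.999, -0.001], [0.999, -0.034, -0.001], [-0.001, -0.001, -1.0]]
force: [0.3, -0.5, 0.2]
opening: 0.317
grasp_force: 0.0
```

```bash
python3 - <<'E'
from h import *
d=capture("side"); t=capture("top"); s=read_state(); print(s["position"],s["opening"])
a=cv2.resize(d["color"][180:280,270:403],(400,300)); b=cv2.resize(t["color"][190:310,310:470],(400,300))
cv2.imwrite("pics/p3.png",np.hstack([a,b]))
h=cv2.cvtColor(d["color"],cv2.COLOR_BGR2HSV)
E
```

```text
[0.54176041 0.10518327 0.16434105] 0.22448868763762414
```

View pics/p3.png

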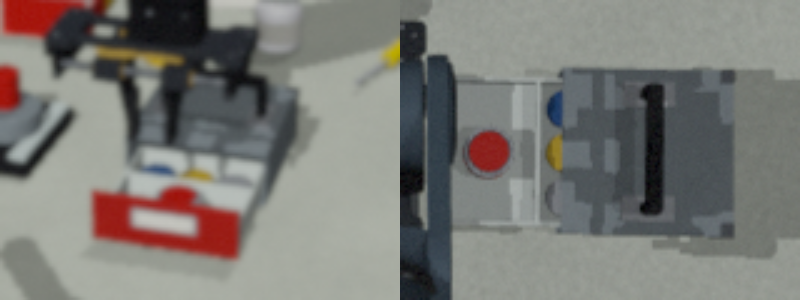

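The die stands upright in the compartment (right panel 488,152). Next I lower outside the panel and push slowly.

Request:
jog_arm --pt "0 0 -5" --pt "0 0 -10" --pt "0 0 -13.9" --pt "0 0 -13.9" --pt "0 -1 -13.9" --pt "0 -2 -13.9" --pt "0 -3 -13.9" --pt "0 -3.6 -13.9" --pt "-0.1 -4.2 -13.9" --pt "-0.1 -5 -13.9" --pt "-0.1 -6 -13.9" --turn '[0,0,0,0,0,0,0,0,0,0,0]' --grip '[1,1,1,1,1,1,1,1,1,1,1]'

```text
time_s: 10.72
position: [0.5403, 0.0461, 0.0255]
tcp_rot: [[0.034, 0.999, -0.001], [0.999, -0.034, 0.0], [0.0, -0.001, -1.0]]
force: [-0.6, 1.6, 1.6]
opening: 0.007
grasp_force: 0.5
```

Request:
jog_arm --pt "0 -1 0" --pt "-0.1 -2 0" --pt "-0.1 -3 0" --pt "-0.1 -4 0" --pt "-0.1 -5 0" --pt "-0.2 -6 0" --pt "-0.2 -6.8 0" --pt "-0.2 -7.2 0" --pt "-0.2 -7.2 0" --turn '[0,0,0,0,0,0,0,0,0]' --grip '[1,1,1,1,1,1,1,1,1]'

```text
time_s: 11.85
position: [0.539, -0.0261, 0.0256]
tcp_rot: [[0.034, 0.999, 0.001], [0.999, -0.034, -0.0], [-0.0, 0.001, -1.0]]
force: [-0.7, 0.6, 0.0]
opening: 0.006
grasp_force: 0.0
```

```bash
python3 - <<'E'
from h import *
d=capture("side"); t=capture("top"); s=read_state(); print(s["position"],s["force"])
a=cv2.resize(d["color"][180:280,270:403],(400,300)); b=cv2.resize(t["color"][190:310,310:470],(400,300))
cv2.imwrite("pics/p4.png",np.hstack([a,b]))
E
```

```text
[ 0.5388523  -0.02569223  0.02562127] [ 0.68006048  0.64879208 -0.34518056]
```

View pics/p4.png

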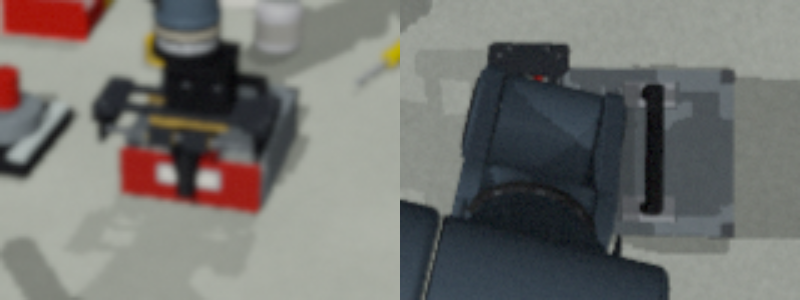

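Request:
jog_arm --pt "0 -0.6 0" --pt "0 -1.2 0" --pt "0 -1.7 0" --pt "0 -2.0 0" --pt "0 -2.0 0" --turn '[0,0,0,0,0]' --grip '[1,1,1,1,1]'

```text
time_s: 12.58
position: [0.539, -0.0462, 0.0256]
tcp_rot: [[0.035, 0.999, 0.001], [0.999, -0.035, -0.0], [-0.0, 0.001, -1.0]]
force: [0.3, 0.9, -0.0]
opening: 0.007
grasp_force: 0.0
```

Request:
jog_arm --pt "0 -0.2 0" --pt "0 -0.4 0" --pt "0 -0.4 0" --turn '[0,0,0]' --grip '[1,1,1]'

```text
time_s: 12.95
position: [0.5385, -0.0491, 0.0256]
tcp_rot: [[0.034, 0.999, -0.0], [0.999, -0.034, 0.001], [0.001, -0.0, -1.0]]
force: [0.0, 4.2, 1.0]
opening: 0.004
grasp_force: 2.1
```

Request:
jog_arm --pt "0 -0.2 0" --pt "0 -0.4 0" --pt "0 -0.4 0" --pt "0 -0.4 0" --turn '[0,0,0,0]' --grip '[1,1,1,1]'

```text
time_s: 13.45
position: [0.5384, -0.0534, 0.0256]
tcp_rot: [[0.034, 0.999, -0.001], [0.999, -0.034, 0.0], [0.0, -0.001, -1.0]]
force: [0.2, 3.9, 1.6]
opening: 0.007
grasp_force: 2.3
```

Request:
jog_arm --pt "0 1 0" --pt "0 4 0" --pt "0 8 2" --pt "0 9 7" --pt "0 9 12" --pt "0 9 16" --pt "0 9 16" --pt "0 9 16" --turn '[0,0,0,0,0,0,0,0]' --grip '[1,1,1,0.4,0.4,0.4,0.4,0.4]'

```text
time_s: 14.45
position: [0.5381, 0.0363, 0.185]
tcp_rot: [[0.034, 0.999, -0.001], [0.999, -0.034, -0.001], [-0.001, -0.001, -1.0]]
force: [-0.3, 0.1, 0.1]
opening: 0.488
grasp_force: 0.0
```

```bash
python3 - <<'E'
from h import *
c=capture("top");d=capture("side"); print(read_state()["position"])
im=c["color"]; hsv=cv2.cvtColor(im,cv2.COLOR_BGR2HSV)
dk=(hsv[...,2]<45).astype(np.uint8); dk[:, :393]=0; dk[:,445:]=0; dk[:215]=0; dk[288:]=0
n,l,st,ce=cv2.connectedComponentsWithStats(dk); i=1+np.argmax(st[1:,4]); ys,xs=np.where(l==i)
r=cv2.minAreaRect(np.c_[xs,ys].astype(np.float32)); b=cv2.boxPoints(r); print("handle",st[i],[onz(c,*p,.117).round(4).tolist() for p in b], onz(c,*r[0],.117))
a=cv2.resize(d["color"][180:280,270:403],(400,300)); b=cv2.resize(im[190:310,310:470],(400,300))
cv2.imwrite("pics/p5.png",np.hstack([a,b]))
E
```

```text
[0.53752497 0.03633739 0.18396327]
handle [409 224   9  52 339] [[0.5933, -0.14, 0.117], [0.593, -0.1586, 0.117], [0.4746, -0.1549, 0.117], [0.475, -0.1364, 0.117]] [ 0.53377633 -0.14748562  0.117     ]
```

View pics/p5.png

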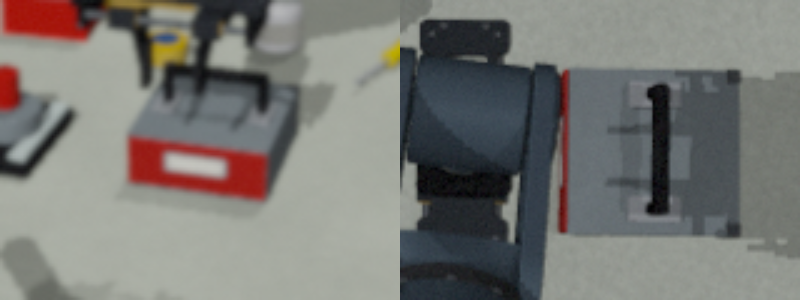

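The drawer is shut; the case stands on the table, moved about 7 mm. The handle is at right panel (660,150), i.e. (0.534, -0.1475). Now the handle grasp.

Request:
jog_arm --pt "0 -2 0" --pt "0 -4 0" --pt "0 -6 0" --pt "-0.1 -8 0" --pt "-0.1 -10 0" --pt "-0.2 -12 0" --pt "-0.3 -14 0" --pt "-0.4 -16 0" --pt "-0.4 -18.4 0" --pt "-0.4 -18.4 0" --pt "-0.4 -18.4 0" --pt "-0.4 -18.4 0" --turn '[-10,-20,-30,-40,-50,-60,-70,-80,-90,-90,-90,-90]' --grip '[0.4,0.4,0.4,0.4,0.4,0.4,0.4,0.4,0.4,0.4,0.4,0.4]'

```text
time_s: 16.05
position: [0.5343, -0.1466, 0.1851]
tcp_rot: [[0.999, -0.032, -0.001], [-0.032, -0.999, 0.001], [-0.001, -0.001, -1.0]]
force: [-0.3, -0.5, -0.2]
opening: 0.599
grasp_force: 0.0
```

Request:
jog_arm --pt "0 0 -3" --pt "0 0 -6" --pt "0 0 -8" --pt "0 0 -9.3" --pt "0 0 -9.3" --pt "0 0 -9.3" --turn '[0,0,0,0,0,0]' --grip '[0.4,0.4,0.4,0.4,0.4,0.4]'

```text
time_s: 16.8
position: [0.5353, -0.1477, 0.0932]
tcp_rot: [[0.999, -0.034, 0.001], [-0.034, -0.999, -0.001], [0.001, 0.001, -1.0]]
force: [0.6, -0.1, 0.0]
opening: 0.6
grasp_force: 0.0
```

Request:
jog_arm --pt "0 0 0" --pt "0 0 0" --pt "0 0 0" --pt "0 0 0" --pt "0 0 0" --pt "0 0 0" --pt "0 0 0" --pt "0 0 0" --turn '[0,0,0,0,0,0,0,0]' --grip '[0.7,0.75,0.8,1,1,1,1,1]'

```text
time_s: 17.8
position: [0.5351, -0.1481, 0.0927]
tcp_rot: [[0.999, -0.034, 0.001], [-0.034, -0.999, -0.001], [0.001, 0.001, -1.0]]
force: [-1.1, -3.7, 0.7]
opening: 0.18
grasp_force: 30.0
```

Gripped (15.7 mm opening matches the 16 mm bar). Lifting slowly.

Request:
jog_arm --pt "0 0 0.3" --pt "0 0 1" --pt "0 0 2" --pt "0 0 3" --pt "0 0 4" --pt "0 0 5" --pt "0 0 6" --pt "0 0 7" --pt "0 0 8" --pt "0 0 9" --pt "0 0 9.7" --pt "0 0 10" --turn '[0,0,0,0,0,0,0,0,0,0,0,0]' --grip '[1,1,1,1,1,1,1,1,1,1,1,1]'

```text
time_s: 19.3
position: [0.5349, -0.1477, 0.1931]
tcp_rot: [[0.999, -0.034, 0.001], [-0.034, -0.999, -0.0], [0.001, 0.0, -1.0]]
force: [0.6, 0.9, -8.6]
opening: 0.182
grasp_force: 30.0
```

Request:
jog_arm --pt "0 0 0" --pt "0 0 0" --pt "0 0 0" --pt "0 0 0" --pt "0 0 0" --pt "0 0 0" --pt "0 0 0" --pt "0 0 0" --turn '[0,0,0,0,0,0,0,0]' --grip '[1,1,1,1,1,1,1,1]'

```text
time_s: 20.3
position: [0.5347, -0.1477, 0.1926]
tcp_rot: [[0.999, -0.034, 0.0], [-0.034, -0.999, -0.0], [0.0, 0.0, -1.0]]
force: [0.1, -1.1, -9.1]
opening: 0.182
grasp_force: 30.0
```

```bash
python3 - <<'E'
from h import *
c=capture("side"); t=capture("top"); s=read_state(); print(s["position"],s["force"],s["moment"],s["grasp_force"])
a=cv2.resize(c["color"][130:280,270:420],(400,400)); b=cv2.resize(t["color"][170:310,310:450],(400,400))
cv2.imwrite("pics/p6.png",np.hstack([a,b]))
E
```

```text
[ 0.53467242 -0.1476638   0.19257327] [-0.62895205 -0.26207322 -8.03239018] [0.0237215  0.06282005 0.02013932] 29.99902395531535
```

View pics/p6.png

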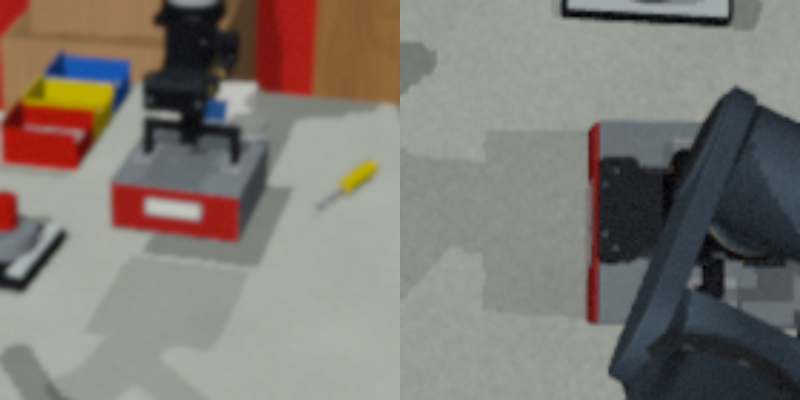

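The case hangs level with the drawer shut (red panel 112–238, 183–240 in the left crop), and the measured load fits case plus die. Handing in.

```bash
python3 -c "
from rig import *
print(hand_in())"
```

```text
the job is handed in; nothing more can be done
None
```

The job is handed in, but the hand-in call returned no verdict: the red die is upright in the shut drawer, and the gripper holds the case by its handle, level and about 10 cm above the table.

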